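Stow the tall spray can in the full bottle caddy

ROBOT

A 6-joint arm with a two-finger parallel gripper is mounted at the origin on the work surface. World frame = base frame: x ahead of the robot, y to its left, z up, the work surface at z = 0. Lengths are in m, angles in rad, forces in N, time in s.
With the tool pointing down it reaches from about 0.25 to 0.775 m from the base axis. Payload 8.9 kg.
Tool frame: the origin (TCP) lies on the centre line of the jaws, within the pads' length; the fingertips stand 17 mm ahead of it and the grasp point (between the pads) lies 2 mm behind it; z points along the fingers, y is the line along which they close (so a half turn about z gives the same grasp; the last joint's range is limited). The gripper opens to 85 mm and grips with 20 to 120 N. Pads are 22 mm wide; open, the fingers measure 114 mm over their backs; the gripper's body (76 mm by 85 mm) begins 54 mm behind the grasp point. The pads swing forward as they close: fully open they stand 13 mm farther back than shut.
Start: joints at [-1.33, 0.291, -0.153, 1.127, 0, 1.431], TCP at [0.195, -0.488, 0.248] pointing down, gripper open.
Joint ranges: [-2.52, 2.52], [-0.91, 1.74], [-1.3, 1.37], [-1.96, 2.02], [-1.52, 1.47], [-3.14, 3.14]. Speed limits (rad/s): [2.22, 2.22, 2.79, 3.14, 3.14, 3.14].

INTERFACE

Orientations are given as [roll, pitch, yaw] about the fixed x, y, z axes, in that order (R = Rz(yaw) Ry(pitch) Rx(roll)).
In Python, from rig import ctrl gives the robot as it stands. The module is installed in compiled form; this text tells all that it offers.
- The arm moves only by the tool apply_moves, never from a script. Its arguments are lists of equal length, an entry for each row: "twist": the turn, a rotation vector about the tool's x, y, z in rad, a list of three; "linear": the shift along the tool's x, y, z in cm, a list of three; "hand": the finger opening in cm, from 0 to 8.54. In form: {"twist": [[wx, wy, wz], ...], "linear": [[dx, dy, dz], ...], "hand": [hand, ...]}. A call has 1 to 8 rows; each row is the pose to reach, as a shift and turn from the pose commanded when the call began, along the tool's axes at that moment; what a row does not reach only later rows make up. A row lasts 1/12 s, in which the tool goes at most 41.7 mm and 7.16 degrees, less where a joint would pass 70% of its speed; a pose out of reach is approached as far as the arm can. A call with a gripper value outside its range is refused whole. The fingers move at their own pace and stop on an object; "grip_force" is the grip in N (left out, the last holds). Time passes only in rows, so rows that repeat a pose let the fingers close. It gives the time, the measured TCP pose, the force, the opening and the grip force at its end, in the units of the state.
- ctrl.read_state(): the state, without advancing time (a new reading comes with each control period).
- ctrl.read_camera(name): name is "scene" or "side" or "wrist"; returns a dict with "color" (480x640x3 uint8, red, green, blue), "z_map" (480x640 float32, m along the optical axis (not along the pixel's ray), 0 where there is no reading), "fovy" (degrees; the focal length in pixels is half the picture's height over the tangent of half this angle, whatever the lens; pixels are square), "cx", "cy" (the principal point, pixels), "extrinsics" (4x4, takes a point from world to camera coordinates). Camera axes: x right, y down, z forward; pixel columns grow to the right and rows downward; lengths in m; the calibration is good to about 2 mm. A picture is of the moment at which its call begins.
- ctrl.close_job(): hands the job in; it is judged then, once.
The state is a dict: "t": time; "joint_positions": joint angles; "qvel": joint speeds; "joint_torque": joint torques, N m; "eef_pos": TCP position; "ee_rot": TCP orientation; "contact_force": force on the tool from outside, world axes, zero at the start; "ft_torque": the same for the moment, N m; "width": opening from 0.0 (shut) to 1.0 (fully open); "finger_force": force on a finger pad.
Only numpy, scipy, OpenCV 4.12 (cv2) and the standard library are available. Lean on these libraries where they do the work, as an engineer would, in place of code of your own. Each camera call takes 0.05 s, during which the arm holds its last target. There are 200 camera calls.

TASK

Pack up for the road: pick up the tall, slim aluminium spray can from the bench and stand it upright in the front lane of the plywood caddy, between the two squat white bottles, right down on the caddy's floor. The gap is too narrow, so lower the can in gently and let it nudge the bottles apart; do not drop it, and leave both bottles standing in the lane on either side of it.

Things in the scene. Friction and masses are not known exactly. Their poses are not given: they have to be found in the camera images.
- tall_can: tall slim aluminium spray can upright on the bench, 38 mm in diameter, 166 mm tall with its nozzle (12 mm high); straight from 8 to 146 mm up, so grip it about 135 mm up, clear of the bottles; foot tapers to 28 mm; about 0.14 kg. Origin: centre of underside, z up. Not the equally slim can 105 mm tall nor the equally tall one 62 mm wide, which stand 120 mm or more away, places swapped at random.
- caddy: open plywood caddy fixed to the bench, walls 55 mm high, 5 mm thick, two lanes along its y. Origin at bench height under the middle of the front (bottle) lane; z up, yaw within 0.4 rad. Bottle lane: x -30 to 30 mm, y -76 to 76 mm, floor 6 mm above the origin, holds only the two bottles. Rear lane (x 35 to 90 mm, away from the robot): full of fixed stock up to 80 mm high.
- bottle_left: squat white plastic bottle with grey cap, loose, upright in the bottle lane: 46 mm in diameter up to 46 mm, steep shoulder to 22 mm wide at 70 mm, 84 mm tall with its cap; about 0.1 kg, slippery (friction about 0.25), slides when nudged. Origin: centre of underside, z up. On the +y side, 32 to 38 mm from the lane's middle; the gap between the bottles is 18 to 30 mm, and can open to 60 mm.
- bottle_right: squat white plastic bottle with grey cap, loose, upright in the bottle lane: 46 mm in diameter up to 46 mm, steep shoulder to 22 mm wide at 70 mm, 84 mm tall with its cap; about 0.1 kg, slippery (friction about 0.25), slides when nudged. Origin: centre of underside, z up. On the -y side, 32 to 38 mm from the lane's middle.

How it is judged:
By the outcome, as a careful person would: the job done as asked, in the order asked, and still so for the second after the job is handed in, with the robot touching nothing.
It also fails if it takes over 43 s, if anything falls off the work surface, if the arm or the gripper's body presses on something with over 40 N, if the wrist force passes 120 N, or if a joint passes its speed limit or range.

## Working session

There is one attempt and no reset: what is moved stays moved. The work goes in short steps, Python scripts to look and compute and a tool call to move; the robot and the scene stay as the last step left them, time stands still between calls to the robot, and variables do not carry over. Pictures are saved under pics/ and viewed, at most 10 in all, crops included, and the job is handed in when it is done.

Besides the shell and the picture viewer there is one more tool, called after "Request:" as a command line: name --argument value ..., lists and objects as JSON in quotes. apply_moves: Moves the arm, as the interface text tells. Its arguments: {"type":"object","properties":{"twist":{"type":"array"},"linear":{"type":"array"},"hand":{"type":"array"},"grip_force":{"type":"number"}},"required":["twist","linear","hand"]}

```bash
mkdir -p pics; cat > h.py <<'E'
import numpy as np, cv2
from rig import ctrl
def cam(n):
    d=ctrl.read_camera(n); h=d["color"].shape[0]
    d["f"]=h/2/np.tan(np.radians(d["fovy"])/2)
    T=np.array(d["extrinsics"]); d["R"]=T[:3,:3]; d["t"]=T[:3,3]; return d
def pts(d):
    z=d["z_map"]; v,u=np.mgrid[:z.shape[0],:z.shape[1]]
    P=np.stack([(u-d["cx"])/d["f"]*z,(v-d["cy"])/d["f"]*z,z],-1)
    W=(P-d["t"])@d["R"]; W[z<=0]=np.nan; return W
def ray(d,u,v,h):
    r=np.array([(u-d["cx"])/d["f"],(v-d["cy"])/d["f"],1])@d["R"]; c=-d["t"]@d["R"]
    return c+r*(h-c[2])/r[2]
def save(n,im): cv2.imwrite("pics/"+n+".png",im[...,::-1])
E
python3 - <<'E'
from h import *
a=cam("scene");b=cam("side")
save("scene",a["color"]);save("side",b["color"])
for d in(a,b):print(d["fovy"],-d["t"]@d["R"],(d["z_map"]>0).mean())
s=ctrl.read_state();print(s["t"],s["eef_pos"],s["ee_rot"],s["width"])
E
```

```text
49.49327899071604 [ 1.24401527 -0.18894441  0.66159089] 0.9961490885416666
46.62455827863387 [0.43394766 0.79939013 0.66124225] 0.99603515625
0.1 [ 0.19454855 -0.48724867  0.2477769 ] [-3.14043391e+00 -1.77426549e-04  3.79748409e-01] 1.0005604646162287
```

View pics/scene.png

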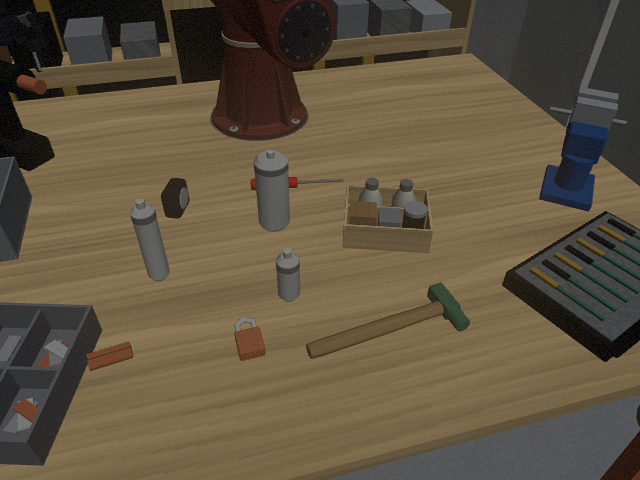

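View pics/side.png

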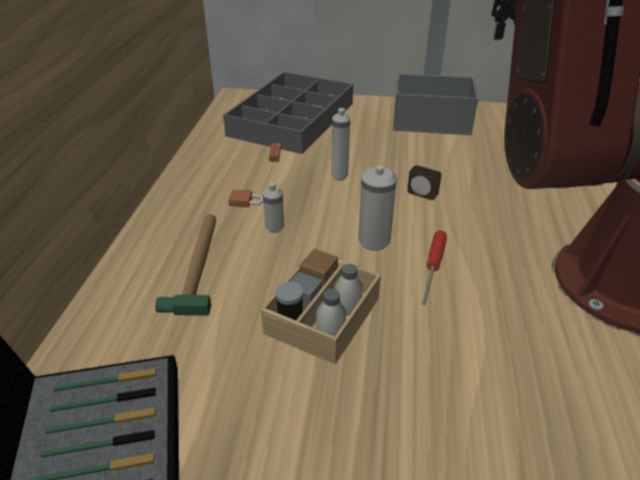

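The scene view shows the tall slim can at about (150,240), the wide can at (272,190), the short can at (288,275) and the caddy at (388,220), with its two bottle caps at (372,183) and (406,185). In the side view the tall can is at (341,145), the caps are at (349,271) and (331,297), and the caddy is at (322,305).

```bash
python3 - <<'E'
from h import *
from scipy.optimize import least_squares
for n,box,cb in(("scene",(125,190,175,290),(335,170,440,260)),("side",(322,100,360,190),(255,245,390,360))):
    d=cam(n);W=pts(d)
    x0,y0,x1,y1=box;P=W[y0:y1,x0:x1].reshape(-1,3)
    P=P[np.isfinite(P[:,0])]
    top=P[(P[:,2]>.02)];print(n,"can zmax",np.percentile(top[:,2],[50,95,99.5]),len(top))
    Q=P[(P[:,2]>.03)&(P[:,2]<.14)]
    m=np.median(Q[:,:2],0);Q=Q[np.hypot(*(Q[:,:2]-m).T)<.04]
    c=(-d["t"]@d["R"])[:2];v=(m-c)/np.linalg.norm(m-c)
    r=least_squares(lambda p:np.hypot(*(Q[:,:2]-p).T)-.019,m+v*.015,loss="soft_l1",f_scale=.002)
    print("can c",r.x,np.std(r.fun))
    x0,y0,x1,y1=cb;Wc=W[y0:y1,x0:x1].reshape(-1,3)
    col=d["color"][y0:y1,x0:x1].reshape(-1,3)
    ok=np.isfinite(Wc[:,0]);Wc=Wc[ok]
    hi=Wc[(Wc[:,2]>.045)&(Wc[:,2]<.06)]
    rect=cv2.minAreaRect((Wc[(Wc[:,2]>.02)&(Wc[:,2]<.058)][:,:2]*1000).astype(np.float32));print("rect",rect)
    np.save(n+"_c.npy",Wc)
    # topview height map
    o=np.array([.30,-.05]);
    capp=Wc[(Wc[:,2]>.078)&(Wc[:,2]<.088)];print("caps",len(capp))
    if len(capp)>6:
        _,l,cc=cv2.kmeans(capp[:,:2].astype(np.float32),2,None,(3,50,1e-6),5,2)
        print(cc,[np.sum(l==i) for i in(0,1)])
E
```

```text
scene can zmax [0.08981807 0.15463788 0.16650151] 1980
can c [ 0.54094956 -0.28144126] 0.0009828260171877042
rect ((521.8007202148438, 153.43191528320312), (162.02684020996094, 137.2235565185547), 69.65824890136719)
caps 394
[[0.56906056 0.18699816]
 [0.50015897 0.16108073]] [np.int64(277), np.int64(117)]
side can zmax [0.07083966 0.15408932 0.16771503] 1450
can c [ 0.53999374 -0.28052301] 0.0016756973554471798
rect ((519.4850463867188, 156.0013427734375), (164.93284606933594, 131.76480102539062), 69.77818298339844)
caps 601
[[0.56611717 0.19048451]
 [0.48969698 0.17721725]] [np.int64(451), np.int64(150)]
```

```bash
python3 - <<'E'
from h import *
A=np.load("scene_c.npy");B=np.load("side_c.npy")
for n,W in(("scene",A),("side",B)):
    w=W[(W[:,2]>.05)&(W[:,2]<.0575)]
    for yaw in(-.354,):
        c,s=np.cos(yaw),np.sin(yaw);L=(W[:,:2]-[.4925,.165])@np.array([[c,-s],[s,c]])
        m=(W[:,2]>.072)&(abs(L[:,0])<.028)
        z=W[m][:,2];l=L[m]
        for sg in(1,-1):
            k=l[:,1]*sg>0;print(n,sg,k.sum(),l[k].min(0),l[k].max(0),l[k].mean(0),z[k].max())
            k2=k&(z>.0825);print(k2.sum(),l[k2].min(0),l[k2].max(0))
        k=(W[:,2]>.045)&(W[:,2]<.057)&(abs(L[:,0])<.1)&(abs(L[:,1])<.1)
        print("wall ext",np.percentile(L[k],[.5,99.5],axis=0))
        k3=k&(abs(L[:,1])<.06)&(L[:,0]<-.02);
        print("front wall x",np.percentile(L[k3][:,0],[2,50,98]),np.polyfit(L[k3][:,1],L[k3][:,0],1))
w=cam("wrist");save("wrist0",w["color"]);print(w["fovy"],-w["t"]@w["R"],w["R"])
E
```

```text
scene 1 180 [-0.0143577   0.01984815] [0.01372561 0.04474827] [0.00376223 0.03145554] 0.09287335391261094
121 [-0.0143577   0.02005549] [0.01263782 0.04329526]
scene -1 176 [-0.01209726 -0.04541601] [ 0.01581715 -0.0202711 ] [ 0.00610379 -0.03342668] 0.09241125509395894
119 [-0.01209726 -0.04467263] [ 0.0145611  -0.02130902]
wall ext [[-0.03436088 -0.08131219]
 [ 0.09806942  0.079781  ]]
front wall x [-0.03499919 -0.0298008  -0.0266089 ] [ 0.00751145 -0.03015048]
side 1 320 [-0.01737748  0.02140091] [0.00781213 0.04797254] [-0.0058712   0.03729381] 0.09309905736150816
220 [-0.01693678  0.02140091] [0.00781213 0.04674431]
side -1 281 [-0.01588334 -0.04438831] [ 0.01081686 -0.01785432] [-0.00376531 -0.02760245] 0.09321564617244087
184 [-0.01397004 -0.04438831] [ 0.00980926 -0.01800901]
wall ext [[-0.03705141 -0.07969045]
 [ 0.09288141  0.08260398]]
front wall x [-0.03706783 -0.03457622 -0.02079393] [ 0.0164938  -0.03184583]
70.52562346186474 [ 0.27030147 -0.45603858  0.37372455] [[ 3.70422683e-01 -9.28863238e-01 -3.47433107e-04]
 [-8.80399663e-01 -3.51215017e-01  3.18660391e-01]
 [-2.96113946e-01 -1.17733157e-01 -9.47868891e-01]]
```

Request:
apply_moves --twist '[[0, 0, -0.11], [0, 0, -0.22], [0, 0, -0.33], [0, 0, -0.44], [0, 0, -0.55], [0, 0, -0.66], [0, 0, -0.77], [0, 0, -0.88]]' --linear '[[2.5, -0.4, 0], [5, -0.8, 0], [7.5, -1.2, 0], [10, -1.6, 0], [12.5, -2, 0], [15, -2.4, 0], [17.5, -2.8, 0], [20, -3.2, 0]]' --hand '[8.5, 8.5, 8.5, 8.5, 8.5, 8.5, 8.5, 8.5]' --grip_force 30

```text
t: 0.92
eef_pos: [0.3695, -0.3829, 0.2483]
ee_rot: [-3.142, -0.0, 1.265]
contact_force: [0.0, -0.8, -0.4]
width: 0.994
finger_force: 0.0
```

```bash
cat > go.py <<'E'
import sys
from h import *
from scipy.spatial.transform import Rotation as Rot
x,y,z,yaw=map(float,sys.argv[1:5])
s=ctrl.read_state();R=Rot.from_euler("xyz",s["ee_rot"])
G=Rot.from_euler("xyz",[np.pi,0,yaw])
print("t",round(s["t"],2),"pos",s["eef_pos"].round(4),"rpy",np.round(s["ee_rot"],3),"q",np.round(s["joint_positions"],2))
print("lin cm",(R.inv().apply(np.array([x,y,z])-s["eef_pos"])*100).round(2),"twist",(R.inv()*G).as_rotvec().round(3),"F",np.round(s["contact_force"],1),"w",s["width"],s["finger_force"])
E
python3 go.py .5405 -.281 .23 2.788
```

```text
t 0.92 pos [ 0.3695 -0.3829  0.2483] rpy [-3.142 -0.     1.265] q [-0.94  0.3  -0.13  1.13 -0.    0.94]
lin cm [14.86 13.24  1.83] twist [-0.    -0.    -1.523] F [ 0.  -0.8 -0.4] w 0.9939537116730132 0.0
```

Request:
apply_moves --twist '[[0, 0, -0.12], [0, 0, -0.24], [0, 0, -0.36], [0, 0, -0.48], [0, 0, -0.6], [0, 0, -0.72], [0, 0, -0.84], [0, 0, -0.96]]' --linear '[[1.5, 1.3, 0], [3, 2.6, 0], [4.5, 3.9, 0], [6, 5.2, 0], [7.5, 6.5, 0], [9, 7.8, 0], [10, 9, 0], [11, 10, 0]]' --hand '[8.5, 8.5, 8.5, 8.5, 8.5, 8.5, 8.5, 8.5]'

```text
t: 1.58
eef_pos: [0.4983, -0.3089, 0.2481]
ee_rot: [3.142, -0.0, 2.226]
contact_force: [-0.0, 0.2, -1.1]
width: 0.994
finger_force: 0.0
```

```bash
python3 go.py .5405 -.281 .23 2.788; python3 - <<'E'
from h import *
d=cam("wrist");save("w1",d["color"]);W=pts(d)
Q=W[(W[...,2]>.06)&(W[...,2]<.14)];Q=Q[np.hypot(Q[:,0]-.5405,Q[:,1]+.281)<.035]
from scipy.optimize import least_squares
r=least_squares(lambda p:np.hypot(*(Q[:,:2]-p).T)-.019,[.5405,-.281],loss="soft_l1",f_scale=.002)
print(len(Q),r.x,np.std(r.fun))
E
```

```text
t 1.58 pos [ 0.4983 -0.3089  0.2481] rpy [ 3.142 -0.     2.226] q [-0.68  0.41  0.02  1.18  0.    0.24]
lin cm [-0.36  5.04  1.81] twist [ 0.    -0.    -0.562] F [-0.   0.2 -1.1] w 0.9943781064852719 0.0
1091 [ 0.53946334 -0.27982096] 0.0002600172803546576
```

View pics/w1.png

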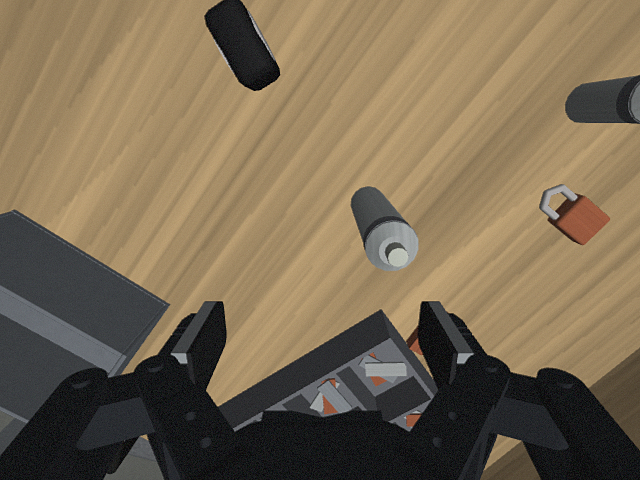

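The wrist view shows the can's top at (392,248), between the open fingers and not yet centred. The fitted position is (0.540, -0.280).

Request:
apply_moves --twist '[[0, 0, -0.12], [0, 0, -0.24], [0, 0, -0.36], [0, 0, -0.48], [0, 0, -0.562], [0, 0, -0.562], [0, 0, -0.562], [0, 0, -0.562]]' --linear '[[-0.06, 1, 0], [-0.12, 2, 0], [-0.18, 3, 0], [-0.24, 4, 0], [-0.27, 5.05, 0], [-0.27, 5.05, 1.5], [-0.27, 5.05, 3], [-0.27, 5.05, 4]]' --hand '[8.5, 8.5, 8.5, 8.5, 8.5, 8.5, 8.5, 8.5]'

```text
t: 2.3
eef_pos: [0.5388, -0.281, 0.2069]
ee_rot: [3.141, -0.001, 2.78]
contact_force: [0.1, 0.2, -0.6]
width: 0.993
finger_force: 0.0
```

```bash
python3 go.py .5400 -.2802 .133 2.788
```

```text
t 2.3 pos [ 0.5388 -0.281   0.2069] rpy [ 3.141e+00 -1.000e-03  2.780e+00] q [-0.6   0.47  0.01  1.11 -0.   -0.24]
lin cm [-0.1   0.11  7.39] twist [ 0.    -0.001 -0.008] F [ 0.1  0.2 -0.6] w 0.9931264112658182 0.0
```

Request:
apply_moves --twist '[[0, 0, 0], [0, 0, 0], [0, 0, 0], [0, 0, 0], [0, 0, 0], [0, 0, 0], [0, 0, 0], [0, 0, 0]]' --linear '[[0, 0, 1.5], [0, 0, 3], [0, 0, 4.5], [0, 0, 6], [0, 0, 7], [0, 0, 7.3], [0, 0, 7.3], [0, 0, 7.3]]' --hand '[8.5, 8.5, 8.5, 8.5, 8.5, 8.5, 8.5, 6]'

```text
t: 2.97
eef_pos: [0.5395, -0.2815, 0.1359]
ee_rot: [-3.141, 0.001, 2.781]
contact_force: [0.7, 0.1, 0.3]
width: 0.879
finger_force: 0.0
```

```bash
python3 go.py .5400 -.2802 .133 2.788
```

```text
t 2.97 pos [ 0.5395 -0.2815  0.1359] rpy [-3.141e+00  1.000e-03  2.781e+00] q [-0.6   0.53 -0.1   0.95  0.   -0.24]
lin cm [-0.01  0.14  0.29] twist [-0.     0.001 -0.007] F [0.7 0.1 0.3] w 0.8785382512871909 0.0
```

Request:
apply_moves --twist '[[0, 0, 0], [0, 0, 0], [0, 0, 0], [0, 0, 0], [0, 0, 0], [0, 0, 0], [0, 0, 0], [0, 0, 0]]' --linear '[[0, 0.12, 0.2], [0, 0.12, 0.2], [0, 0.12, 0.2], [0, 0.12, 0.2], [0, 0.12, 0.2], [0, 0.12, 0.2], [0, 0.12, 0.2], [0, 0.12, 0.2]]' --hand '[6, 5, 4.5, 4.2, 4, 3.8, 3.4, 3]' --grip_force 40

```text
t: 3.63
eef_pos: [0.5399, -0.2803, 0.1338]
ee_rot: [-3.141, 0.001, 2.782]
contact_force: [-0.5, -0.4, 4.5]
width: 0.429
finger_force: 40.3
```

Request:
apply_moves --twist '[[0, 0, 0], [0, 0, 0], [0, 0, 0], [0, 0, 0]]' --linear '[[0, 0, 0], [0, 0, 0], [0, 0, 0], [0, 0, 0]]' --hand '[3, 3, 3, 3]'

```text
t: 3.97
eef_pos: [0.5399, -0.2803, 0.1338]
ee_rot: [-3.141, 0.001, 2.782]
contact_force: [-0.3, 0.8, 5.6]
width: 0.43
finger_force: 40.4
```

```bash
python3 go.py .5400 -.2802 .133 2.788
```

```text
t 3.97 pos [ 0.5399 -0.2803  0.1338] rpy [-3.141e+00  1.000e-03  2.782e+00] q [-0.6   0.53 -0.1   0.94 -0.   -0.24]
lin cm [-0.    0.01  0.08] twist [-0.     0.001 -0.006] F [-0.3  0.8  5.6] w 0.430358081335204 40.38558798842132
```

Request:
apply_moves --twist '[[0, 0, 0], [0, 0, 0], [0, 0, 0], [0, 0, 0], [0, 0, 0], [0, 0, 0], [0, 0, 0], [0, 0, 0]]' --linear '[[0, 0, -1], [0, 0, -3], [0, 0, -6], [0, 0, -9], [0, 0, -12], [0, 0, -15], [0, 0, -18], [0, 0, -20]]' --hand '[3, 3, 3, 3, 3, 3, 3, 3]'

```text
t: 4.63
eef_pos: [0.5398, -0.2801, 0.3367]
ee_rot: [-3.141, 0.002, 2.782]
contact_force: [0.7, -1.5, -1.0]
width: 0.432
finger_force: 40.4
```

```bash
python3 go.py .4925 .165 .33 2.788
```

```text
t 4.63 pos [ 0.5398 -0.2801  0.3367] rpy [-3.141e+00  2.000e-03  2.782e+00] q [-0.6   0.43  0.28  1.42  0.   -0.24]
lin cm [20.09 40.    0.6 ] twist [-0.001  0.002 -0.006] F [ 0.7 -1.5 -1. ] w 0.43202075929738987 40.372281703166664
```

Request:
apply_moves --twist '[[0, 0, 0], [0, 0, 0], [0, 0, 0], [0, 0, 0], [0, 0, 0], [0, 0, 0], [0, 0, 0], [0, 0, 0]]' --linear '[[0.5, 1, 0], [1.5, 3, 0], [3, 6, 0], [4.5, 9, 0], [6, 12, 0], [7.5, 15, 0], [9, 18, 0], [10.5, 21, 0]]' --hand '[3, 3, 3, 3, 3, 3, 3, 3]'

```text
t: 5.3
eef_pos: [0.5141, -0.0445, 0.3326]
ee_rot: [-3.142, -0.002, 2.782]
contact_force: [0.4, -0.2, -0.8]
width: 0.436
finger_force: 40.4
```

Request:
apply_moves --twist '[[0, 0, 0], [0, 0, 0], [0, 0, 0], [0, 0, 0], [0, 0, 0], [0, 0, 0], [0, 0, -0.006], [0, 0, -0.006]]' --linear '[[1.5, 3, 0], [3, 6, 0], [4.5, 9, 0], [6, 12, 0], [7.5, 15, 0], [8.7, 17.4, 0], [9.4, 18.6, 0], [9.6, 19, 0]]' --hand '[3, 3, 3, 3, 3, 3, 3, 3]'

```text
t: 5.97
eef_pos: [0.4909, 0.1675, 0.3326]
ee_rot: [-3.141, -0.002, 2.791]
contact_force: [0.1, 0.0, -1.3]
width: 0.438
finger_force: 40.5
```

```bash
python3 go.py .4925 .165 .33 2.788; python3 - <<'E'
from h import *
d=cam("wrist");save("w2",d["color"]);W=pts(d);np.save("w2.npy",W)
print(-d["t"]@d["R"])
E
```

```text
t 5.97 pos [0.4909 0.1675 0.3326] rpy [-3.141e+00 -2.000e-03  2.791e+00] q [0.19 0.25 0.01 1.33 0.   0.54]
lin cm [-0.24 -0.17  0.26] twist [-0.    -0.002  0.003] F [ 0.1  0.  -1.3] w 0.437639591788617 40.45293461764231
[0.41364727 0.19657318 0.45846493]
```

View pics/w2.png

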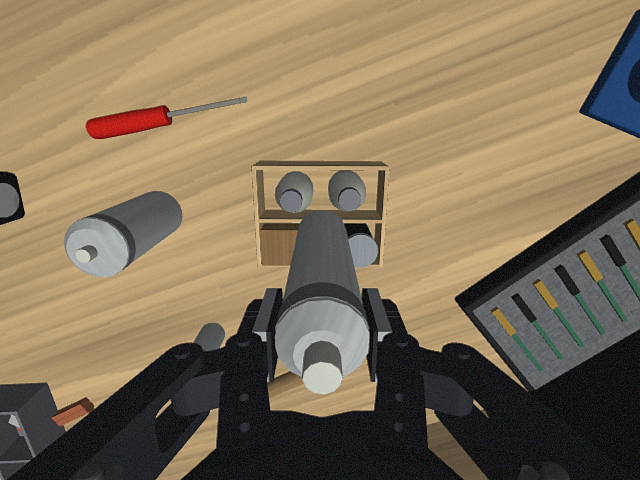

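The view shows the can held upright over the caddy. The bottle caps are at (291,200) and (349,197), and the front wall's corners are at (253,163) and (389,163).

```bash
cat > meas.py <<'E'
from h import *
W=np.load("w2.npy");O=np.array([.4925,.165])
w=W[140:300,230:410].reshape(-1,3);w=w[np.isfinite(w[:,0])]
for yaw in(-.354,):
    c,s=np.cos(yaw),np.sin(yaw);M=np.array([[c,-s],[s,c]])
    L=(w[:,:2]-O)@M;z=w[:,2]
    k=(abs(z-.055)<.003)&(L[:,0]<-.025)&(L[:,0]>-.045)&(abs(L[:,1])<.075)
    print("front",k.sum(),np.polyfit(L[k,1],L[k,0],1),np.percentile(L[k,0],[2,50,98]),np.median(z[k]))
    k=(abs(z-.055)<.003)&(abs(L[:,0]-.0325)<.008)&(abs(L[:,1])<.07)
    print("div",k.sum(),np.percentile(L[k,0],[2,50,98]))
    for sg in(1,-1):
        k=(abs(z-.055)<.003)&(abs(L[:,0])<.025)&(sg*L[:,1]>.068)&(sg*L[:,1]<.092)
        print("end",sg,k.sum(),np.percentile(L[k,1],[2,50,98]),np.polyfit(L[k,0],L[k,1],1)[0])
        k=(abs(z-.0845)<.004)&(abs(L[:,0])<.03)&(sg*L[:,1]>.01)&(sg*L[:,1]<.06)
        (p,r)=cv2.minEnclosingCircle((L[k]*1000).astype(np.float32));print("cap",sg,k.sum(),L[k].mean(0)*1000,p,r,np.median(z[k]))
# can in hand: axis
Q=W[(W[...,2]>.215)&(W[...,2]<.335)];Q=Q[np.hypot(Q[:,0]-.4909,Q[:,1]-.1675)<.03]
from scipy.optimize import least_squares
C=np.array([.4909,.1675])
r=least_squares(lambda p:np.hypot(*(Q[:,:2]-p[:2]-np.outer(Q[:,2]-.27,p[2:])).T)-.019,[*C,0,0],loss="soft_l1",f_scale=.002)
print("can",r.x,len(Q),np.std(r.fun))
b=r.x[:2]+r.x[2:]*(.2-.27);print("bottom local mm",(b-O)@M*1000,"mid",(r.x[:2]-O)@M*1000)
E
python3 meas.py
```

```text
front 580 [ 0.00669617 -0.03439317] [-0.03705234 -0.03481003 -0.02655495] 0.054891919284053216
div 350 [0.02781929 0.03054269 0.03783871]
end 1 181 [0.07599857 0.0782304  0.08091455] -0.005166476663450669
cap 1 40 [-11.1133324   29.67992991] (-5.781467437744141, 32.013999938964844) 12.033082962036133 0.08599116463971707
end -1 185 [-0.08078701 -0.07818902 -0.07580285] -0.0017086254354651516
cap -1 40 [ -8.34893977 -29.47005052] (-2.2085440158843994, -32.33269119262695) 12.304696083068848 0.08559716304654186
can [ 0.49065302  0.16798786 -0.00469015  0.00293335] 5277 0.0023362912625051724
bottom local mm [-2.38907215  2.08353879] mid [-2.76820481  2.16233186]
```

Request:
apply_moves --twist '[[0, 0, 0], [0, 0, 0], [0, 0, 0], [0, 0, 0], [0, 0, 0], [0, 0, 0], [0, 0, 0], [0, 0, 0]]' --linear '[[0, -0.18, 1], [0, -0.18, 3], [0, -0.18, 5], [0, -0.18, 7], [0, -0.18, 9], [0, -0.18, 10], [0, -0.18, 10], [0, -0.18, 10]]' --hand '[3, 3, 3, 3, 3, 3, 3, 3]'

```text
t: 6.68
eef_pos: [0.4916, 0.1628, 0.2334]
ee_rot: [-3.141, -0.001, 2.787]
contact_force: [0.1, 0.4, -0.7]
width: 0.433
finger_force: 40.5
```

```bash
python3 go.py .4906 .1657 .1398 2.788; python3 - <<'E'
from h import *
a=cam("scene")["color"][130:270,320:460];b=cam("side")["color"][190:360,240:410]
save("mid",np.hstack([cv2.resize(a,(400,400)),cv2.resize(b,(400,400))]))
E
```

```text
t 6.68 pos [0.4916 0.1628 0.2334] rpy [-3.141e+00 -1.000e-03  2.787e+00] q [ 0.18  0.29 -0.2   1.09 -0.    0.53]
lin cm [0.19 0.24 9.36] twist [-0.    -0.001 -0.001] F [ 0.1  0.4 -0.7] w 0.43337566501050223 40.46669540461153
```

View pics/mid.png

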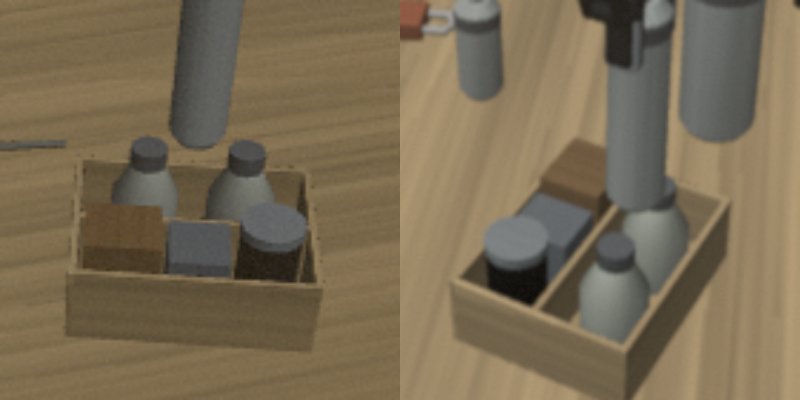

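The crops show the can's foot just above the gap between the two caps, roughly centred. I'll correct by 2 mm and start down.

Request:
apply_moves --twist '[[0, 0, 0], [0, 0, 0], [0, 0, 0], [0, 0, 0], [0, 0, 0], [0, 0, 0], [0, 0, 0], [0, 0, 0]]' --linear '[[0.17, 0.22, 0], [0.17, 0.22, 0], [0.17, 0.22, 0.5], [0.17, 0.22, 1], [0.17, 0.22, 1.5], [0.17, 0.22, 2], [0.17, 0.22, 2.5], [0.17, 0.22, 2.5]]' --hand '[3, 3, 3, 3, 3, 3, 3, 3]'

```text
t: 7.45
eef_pos: [0.4903, 0.1659, 0.207]
ee_rot: [-3.141, -0.002, 2.788]
contact_force: [-0.3, 0.4, -2.3]
width: 0.43
finger_force: 40.5
```

```bash
python3 go.py .4906 .1657 .1398 2.788
```

```text
t 7.45 pos [0.4903 0.1659 0.207 ] rpy [-3.141e+00 -2.000e-03  2.788e+00] q [ 0.18  0.31 -0.24  1.02 -0.    0.54]
lin cm [-0.05  0.    6.72] twist [-0.001 -0.002 -0.   ] F [-0.3  0.4 -2.3] w 0.43031600439014184 40.459071127697825
```

Centred within 0.5 mm. Now I'll lower slowly, about 3 mm per row (36 mm/s), watching the force.

Request:
apply_moves --twist '[[0, 0, 0], [0, 0, 0], [0, 0, 0], [0, 0, 0], [0, 0, 0], [0, 0, 0], [0, 0, 0], [0, 0, 0]]' --linear '[[0, 0, 0.3], [0, 0, 0.6], [0, 0, 0.9], [0, 0, 1.2], [0, 0, 1.4], [0, 0, 1.6], [0, 0, 1.8], [0, 0, 2.0]]' --hand '[3, 3, 3, 3, 3, 3, 3, 3]'

```text
t: 8.12
eef_pos: [0.4911, 0.166, 0.1883]
ee_rot: [3.141, 0.0, 2.788]
contact_force: [0.2, 0.2, -0.7]
width: 0.434
finger_force: 40.6
```

Request:
apply_moves --twist '[[0, 0, 0], [0, 0, 0], [0, 0, 0], [0, 0, 0], [0, 0, 0], [0, 0, 0], [0, 0, 0], [0, 0, 0]]' --linear '[[0, 0, 0.2], [0, 0, 0.4], [0, 0, 0.6], [0, 0, 0.8], [0, 0, 1.0], [0, 0, 1.2], [0, 0, 1.4], [0, 0, 1.6]]' --hand '[3, 3, 3, 3, 3, 3, 3, 3]'

```text
t: 8.78
eef_pos: [0.4908, 0.166, 0.172]
ee_rot: [-3.141, -0.0, 2.788]
contact_force: [-0.1, 0.5, -1.6]
width: 0.433
finger_force: 40.6
```

```bash
python3 go.py .4906 .1657 .1398 2.788; python3 - <<'E'
from h import *
a=cam("scene")["color"][130:270,320:460];b=cam("side")["color"][190:360,240:410]
save("mid2",np.hstack([cv2.resize(a,(400,400)),cv2.resize(b,(400,400))]))
E
```

```text
t 8.78 pos [0.4908 0.166  0.172 ] rpy [-3.141 -0.     2.788] q [ 0.18  0.33 -0.3   0.93 -0.    0.54]
lin cm [ 0.01 -0.03  3.22] twist [-0. -0. -0.] F [-0.1  0.5 -1.6] w 0.43325252352874405 40.574908051639795
```

View pics/mid2.png

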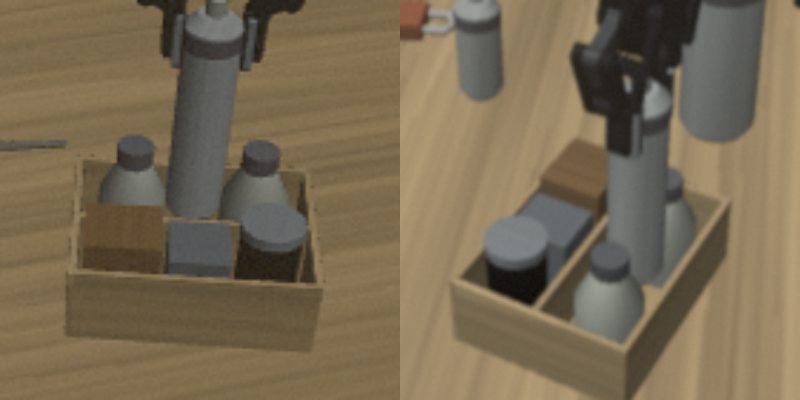

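The crops show the can between the bottles. Both bottles are upright and have been pushed apart evenly. I'll keep lowering gently.

Request:
apply_moves --twist '[[0, 0, 0], [0, 0, 0], [0, 0, 0], [0, 0, 0], [0, 0, 0], [0, 0, 0], [0, 0, 0], [0, 0, 0]]' --linear '[[0, 0, 0.3], [0, 0, 0.6], [0, 0, 0.9], [0, 0, 1.2], [0, 0, 1.5], [0, 0, 1.8], [0, 0, 2.1], [0, 0, 2.4]]' --hand '[3, 3, 3, 3, 3, 3, 3, 3]'

```text
t: 9.55
eef_pos: [0.4909, 0.166, 0.148]
ee_rot: [-3.141, -0.0, 2.788]
contact_force: [-0.8, -0.6, -1.4]
width: 0.432
finger_force: 40.5
```

Request:
apply_moves --twist '[[0, 0, 0], [0, 0, 0], [0, 0, 0], [0, 0, 0], [0, 0, 0], [0, 0, 0]]' --linear '[[0, 0, 0.1], [0, 0, 0.2], [0, 0, 0.3], [0, 0, 0.4], [0, 0, 0.5], [0, 0, 0.6]]' --hand '[3, 3, 3, 3, 3, 3]'

```text
t: 10.05
eef_pos: [0.491, 0.166, 0.1423]
ee_rot: [3.142, 0.0, 2.788]
contact_force: [-0.3, -1.5, -1.9]
width: 0.432
finger_force: 40.5
```

```bash
python3 go.py .4906 .1657 .1398 2.788
```

```text
t 10.05 pos [0.491  0.166  0.1423] rpy [3.142 0.    2.788] q [ 0.18  0.36 -0.35  0.86 -0.    0.54]
lin cm [ 0.03 -0.04  0.25] twist [ 0.  0. -0.] F [-0.3 -1.5 -1.9] w 0.4317543764517309 40.511248600669205
```

Request:
apply_moves --twist '[[0, 0, 0], [0, 0, 0], [0, 0, 0], [0, 0, 0]]' --linear '[[0, 0, 0.07], [0, 0, 0.14], [0, 0, 0.2], [0, 0, 0.2]]' --hand '[3, 3, 3, 3]'

```text
t: 10.38
eef_pos: [0.4909, 0.166, 0.1402]
ee_rot: [3.142, -0.0, 2.788]
contact_force: [1.0, -0.4, -1.7]
width: 0.435
finger_force: 40.5
```

Request:
apply_moves --twist '[[0, 0, 0], [0, 0, 0]]' --linear '[[0, 0, 0.06], [0, 0, 0.06]]' --hand '[3, 3]'

```text
t: 10.55
eef_pos: [0.491, 0.166, 0.1397]
ee_rot: [3.142, 0.0, 2.788]
contact_force: [-1.2, 0.2, -1.1]
width: 0.433
finger_force: 40.6
```

Request:
apply_moves --twist '[[0, 0, 0], [0, 0, 0], [0, 0, 0]]' --linear '[[0, 0, 0.06], [0, 0, 0.1], [0, 0, 0.1]]' --hand '[3, 3, 3]'

```text
t: 10.8
eef_pos: [0.4915, 0.166, 0.1397]
ee_rot: [3.141, 0.002, 2.788]
contact_force: [-1.9, -1.9, 8.6]
width: 0.429
finger_force: 41.5
```

The upward force rose to 8.6 N at the expected floor height, so the can is seated. I'll ease off and open.

Request:
apply_moves --twist '[[0, 0, 0], [0, 0, 0], [0, 0, 0], [0, 0, 0], [0, 0, 0], [0, 0, 0], [0, 0, 0], [0, 0, 0]]' --linear '[[0, 0, -0.05], [0, 0, -0.05], [0, 0, -0.05], [0, 0, -0.05], [0, 0, -0.05], [0, 0, -0.05], [0, 0, -0.05], [0, 0, -0.05]]' --hand '[3.6, 4, 4.5, 5, 5.5, 6, 7, 7.5]'

```text
t: 11.47
eef_pos: [0.4909, 0.166, 0.1391]
ee_rot: [-3.142, -0.0, 2.788]
contact_force: [-0.4, 0.2, -0.2]
width: 0.883
finger_force: 0.0
```

```bash
python3 go.py .4906 .1657 .1398 2.788;python3 - <<'E'
from h import *
a=cam("scene")["color"][130:270,320:460];b=cam("side")["color"][190:360,240:410]
save("rel",np.hstack([cv2.resize(a,(400,400)),cv2.resize(b,(400,400))]))
E
```

```text
t 11.47 pos [0.4909 0.166  0.1391] rpy [-3.142 -0.     2.788] q [ 0.18  0.37 -0.35  0.85  0.    0.54]
lin cm [ 0.02 -0.04 -0.07] twist [-0. -0. -0.] F [-0.4  0.2 -0.2] w 0.8828327572865649 0.0
```

View pics/rel.png

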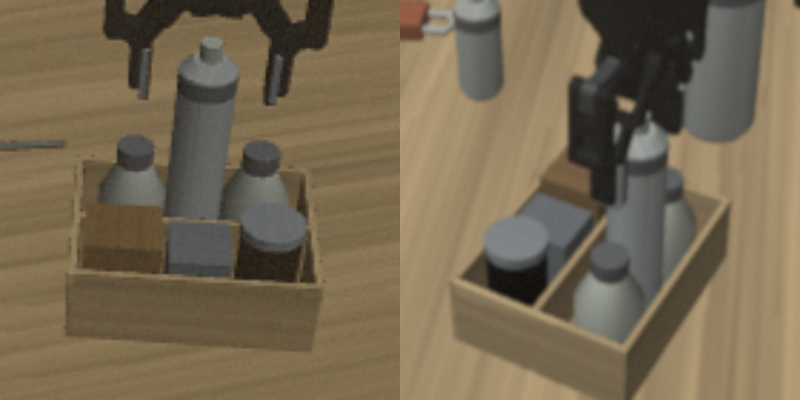

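The can stands upright between the two upright bottles, and the fingers are clear on both sides. I'll retreat straight up.

Request:
apply_moves --twist '[[0, 0, 0], [0, 0, 0], [0, 0, 0], [0, 0, 0], [0, 0, 0], [0, 0, 0], [0, 0, 0], [0, 0, 0]]' --linear '[[0, 0, -0.5], [0, 0, -2], [0, 0, -4], [0, 0, -6], [0, 0, -8], [0, 0, -10], [0, 0, -12], [0, 0, -12]]' --hand '[8.4, 8.4, 8.4, 8.4, 8.4, 8.4, 8.4, 8.4]'

```text
t: 12.23
eef_pos: [0.4926, 0.1664, 0.2633]
ee_rot: [3.139, 0.005, 2.788]
contact_force: [0.2, -0.7, -0.3]
width: 0.984
finger_force: 0.0
```

```bash
python3 - <<'E'
from h import *
A=cam("scene");a=A["color"][130:270,320:460];b=cam("side")["color"][190:360,240:410]
save("end",np.hstack([cv2.resize(a,(400,400)),cv2.resize(b,(400,400))]))
W=pts(A)[130:230,360:420].reshape(-1,3);k=(np.hypot(W[:,0]-.4906,W[:,1]-.1657)<.025)&(W[:,2]<.19)
print("top z",np.percentile(W[k][:,2],[95,99,100]))
E
```

```text
top z [0.16175914 0.17206367 0.1742892 ]
```

View pics/end.png

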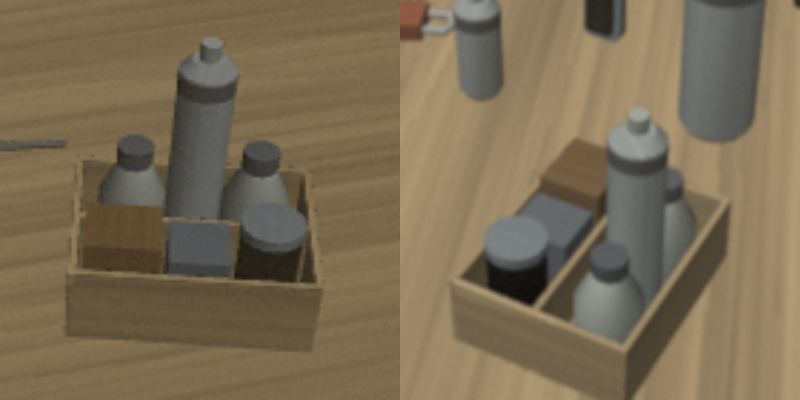

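The can stands on the caddy floor: its top measures about 0.172 m, which is 6 mm of floor plus 166 mm of can. The bottles stand on either side and the gripper is clear.

```bash
python3 -c "
from rig import ctrl
print(ctrl.close_job())"
```

```text
the job is handed in; nothing more can be done
None
```

The tall slim can is upright on the caddy floor between the two standing bottles, the gripper is clear of everything, and I handed the job in after about 12 s of robot time.

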